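Walk the bellows unit onto its mark

ROBOT

A 6-joint arm with a two-finger parallel gripper is mounted at the origin on the work surface. World frame = base frame: x ahead of the robot, y to its left, z up, the work surface at z = 0. Lengths are in m, angles in rad, forces in N, time in s.
With the tool pointing down it reaches from about 0.35 to 0.775 m from the base axis. Payload 7.3 kg.
Tool frame: the origin (TCP) lies at the centre of the arm's flange, where the gripper is bolted on; the fingertips stand 178 mm ahead of it and the grasp point (between the pads) lies robot.pinch_z ahead of it (robot.pinch_z is the distance from the TCP to the grasp point, in m); x points along the fingers, z is the direction in which the jaws open and shut, and the axes are right-handed (so a half turn about x gives the same grasp; the last joint's range is limited). The gripper opens to 92 mm and grips with 3 to 60 N. Pads are 19 mm wide; open, the fingers measure 130 mm over their backs; the gripper's body (75 mm by 190 mm) begins 47 mm behind the grasp point.
Start: joints at [-1.328, 0.342, 1.524, -0, 1.275, -0.146], TCP at [0.199, -0.486, 0.405] pointing down, gripper open.
Joint ranges: [-2.53, 2.53], [-0.77, 2.02], [0.04, 2.7], [-1, 4.14], [0.28, 2.66], [-3.11, 3.11]. Speed limits (rad/s): [2.57, 2.57, 3.14, 3.14, 3.14, 3.14].

INTERFACE

Orientations are given as [roll, pitch, yaw] about the fixed x, y, z axes, in that order (R = Rz(yaw) Ry(pitch) Rx(roll)).
In Python, from cell import robot gives the robot as it stands.
- The arm moves only by the shell command python3 -m jog 'ROWS' [FORCE]. ROWS is JSON, a list of rows, each an object of numbers: "fingers": the closure, from 0 (fully open) to 1 (shut); "x", "y", "z": the shift along the tool's x, y, z in cm; "spin": the turn about the tool's x in degrees. A call has 1 to 5 rows; each row is the pose to reach, as a shift and turn from the pose commanded when the call began, along the tool's axes at that moment; what a row does not reach only later rows make up. A row lasts 1/8 s, in which the tool goes at most 62.5 mm and 10.7 degrees, less where a joint would pass 70% of its speed; a pose out of reach is approached as far as the arm can. A call with a gripper value outside its range is refused whole. The fingers move at their own pace and stop on an object; FORCE is the grip in N (left out, the last holds). Time passes only in rows, so rows that repeat a pose let the fingers close. It gives the time, the measured TCP pose, the force and the opening at its end, in the units of the state.
- robot.observe(): the state, without advancing time (a new reading comes with each control period).
- robot.read_camera(name): name is "scene" or "top" or "wrist"; returns a dict with "color" (400x640x3 uint8, red, green, blue), "mtx" (3x3 intrinsics, pixels), "view" (4x4, takes a point from world to camera coordinates); the wrist camera has in their place "T_tool_cam" (4x4, takes a point from camera to tool coordinates, whose origin is the TCP and whose axes are the tool frame's). Camera axes: x right, y down, z forward; pixel columns grow to the right and rows downward; lengths in m; the calibration is good to about 2 mm. The wrist camera is an equidistant fisheye: a pixel r from the principal point sees the ray r / f radians off the axis. A picture is of the moment at which its call begins: read the wrist's pose just before it. There is no depth.
- robot.hand_in(): hands the job in, once; it reports no verdict.
Trained networks look in a picture, given as the dict that the camera call returned (one of the last four; its "shot" number tells which), for a name from the list of things; names that differ only in an ending like _2 or _b are one class to them, and where a whole thing is asked for, a point or a joint stands for the part that bears it (a point fixed in the world has none). Each returns a list of dicts, best first, with "conf" (0 to 1); they miss things now and then, are a little off and sometimes report something else, mostly with a low value. They report only what shows in the picture. A call takes as long as a camera call.
- robot.look_for(target, picture): "xy" ([column, row] in pixels, amid what is visible of it).
The state is a dict: "time": time; "qpos": joint angles; "qvel": joint speeds; "joint_efforts": joint torques, N m; "tool_pos": TCP position; "tool_rot": TCP orientation; "contact_force": force on the tool from outside, world axes, zero at the start; "torque": the same for the moment, N m; "opening": finger opening in m.
Only numpy, scipy, OpenCV 4.12 (cv2) and the standard library are available. Lean on these libraries where they do the work, as an engineer would, in place of code of your own. Each camera call takes 0.05 s, during which the arm holds its last target. There are 200 camera calls.

TASK

The chromed bellows unit stands about half a width short of its yellow footprint mark on the granite bench. Take it by its lug and walk it onto the mark in one stride of two tilts, never lifting it clear or dragging it flat: first tilt it onto its right (blue) bottom edge and, pivoting there, swing its raised left (red) edge forward until level with the mark's side ticks and lower it; then tilt it onto its left edge and swing the right edge forward level with the ticks too. Leave it standing upright inside the ring, squared to the ticks, and let go.

Things in the scene. Friction and masses are not known exactly. Their poses are not given: they have to be found in the camera images.
- unit_lug (a point): Grip point of the chromed ribbed bellows unit (cylinder 100 mm across, 70 mm high, about 0.9 kg; the smooth green drum is not it): on its axis, 94 mm above its base, in the lug, a flat upright steel plate on its top, 40 mm long (x), 16 mm thick (y), from 70 to 118 mm above the base. Unit axes: x forward (walking direction, within 30 degrees of away from the robot), y its left, z up its axis.
- edge_left (a point): Leftmost point of the unit's bottom rim: 50 mm from its axis along unit +y, at base height (on the bench while it stands). Red patch on the rim, red dot on the top plate above. Axes as the unit's.
- edge_right (a point): Rightmost point of the unit's bottom rim: 50 mm from its axis along unit -y, at base height. Blue patch and dot. Axes as the unit's. The unit starts about 50 mm behind and 13 mm left of the mark's centre, squared to it within 3 degrees, so that a pivot of about 30 degrees here brings the left edge to its tick.
- mark: Centre of the yellow footprint mark painted flush on the bench (no bump): ring of 65 mm inner, 71 mm outer radius, with two side ticks pointing out along mark +y and -y. Axes: x forward (walking direction), y left, z up. The standing unit belongs with its axis here and its edge points on the line of the ticks, 50 mm to either side.

How it is judged:
By the outcome, as a careful person would: the job done as asked, in the order asked, and still so for the second after the job is handed in, with the robot touching nothing.
It also fails if it takes over 42 s, if anything falls off the work surface, if the arm or the gripper's body presses on something with over 40 N, if the wrist force passes 120 N, or if a joint passes its speed limit or range.

## Working session

There is one attempt and no reset: what is moved stays moved. The work goes in short steps, Python scripts to look and compute and a shell command to move; the robot and the scene stay as the last step left them, time stands still between calls to the robot, and variables do not carry over. Pictures are saved under pics/ and viewed, on a budget of 10 in all, crops included, one or two more only if the job needs it, and the job is handed in when it is done.

```bash
ls; mkdir -p pics
python3 - <<'E'
from cell import robot
import cv2
print(robot.observe(), robot.pinch_z)
for n in ["scene","top"]:
    p=robot.read_camera(n); cv2.imwrite(f"pics/{n}0.png",p["color"][...,::-1])
    print(n,p["mtx"].tolist(),p["view"].tolist())
    for t in ["unit_lug","edge_left","edge_right","mark"]:
        print(t,robot.look_for(t,p)[:3])
E
```

```text
pics
{'time': 0.0, 'qpos': array([-1.32799648e+00,  3.42727115e-01,  1.52505080e+00, -1.04892520e-05,
        1.27540228e+00, -1.46015160e-01]), 'qvel': array([-0.00093133,  0.00098162,  0.00048563,  0.00017295, -0.00086004,
        0.00019817]), 'joint_efforts': array([-4.34289575e-05, -4.31241953e+01, -2.44223785e+01,  7.17279408e-02,
        5.58560807e-02, -1.12751393e-04]), 'tool_pos': array([ 0.19900002, -0.48566614,  0.40403068]), 'tool_rot': array([3.00189537, 1.56920875, 1.81991712]), 'contact_force': array([-1.44062754, -1.03353653, -0.0704302 ]), 'torque': array([0.01591904, 0.04028796, 0.01252559]), 'opening': 0.09199647937643952} 0.1592
scene [[391.4902679455096, 0.0, 316.9371530402117], [0.0, 391.4902679455096, 196.84671534505148], [0.0, 0.0, 1.0]] [[0.8803710098140912, 0.4738078344526553, -0.021284292100110493, -0.5503019505434141], [0.3256634105696256, -0.6365139044207859, -0.6991376062658667, -0.10030295570690283], [-0.34480462307671733, 0.6085689652704055, -0.7146702641180974, 0.8775409079142807], [0.0, 0.0, 0.0, 1.0]]
unit_lug [{'xy': [282.2, 192.5], 'conf': 0.91}]
edge_left [{'xy': [286.1, 190.1], 'conf': 0.93}]
edge_right [{'xy': [284.7, 192.2], 'conf': 0.69}]
mark [{'xy': [317.5, 243.8], 'conf': 0.62}]
top [[368.25165854252526, 0.0, 323.39730817369633], [0.0, 368.25165854252526, 204.32300401613625], [0.0, 0.0, 1.0]] [[0.01860716212150817, -0.9997775026417978, -0.009935729923555061, 0.03795415628815987], [-0.9983702819905347, -0.018042923212364472, -0.054140862203075485, 0.5740931567991933], [0.05394954639219503, 0.010926945285972307, -0.998483874837643, 0.6977322838816566], [0.0, 0.0, 0.0, 1.0]]
unit_lug [{'xy': [302.4, 232.8], 'conf': 0.97}]
edge_left []
edge_right [{'xy': [309.0, 235.0], 'conf': 0.7}]
mark [{'xy': [310.2, 178.6], 'conf': 0.66}]
```

Run:
```python
import cv2,numpy as np
a=cv2.imread("pics/scene0.png")[80:330,160:460]; b=cv2.imread("pics/top0.png")[90:320,200:420]
a=cv2.resize(a,None,fx=1.3,fy=1.3); 
b=cv2.resize(b,None,fx=1.8,fy=1.8)
h=max(a.shape[0],b.shape[0]); f=lambda i:cv2.copyMakeBorder(i,0,h-i.shape[0],0,0,0)
c=np.hstack([f(a),f(b)]);print(c.shape);cv2.imwrite("pics/c0.png",c)
```

```text
(414, 786, 3)
```

View pics/c0.png

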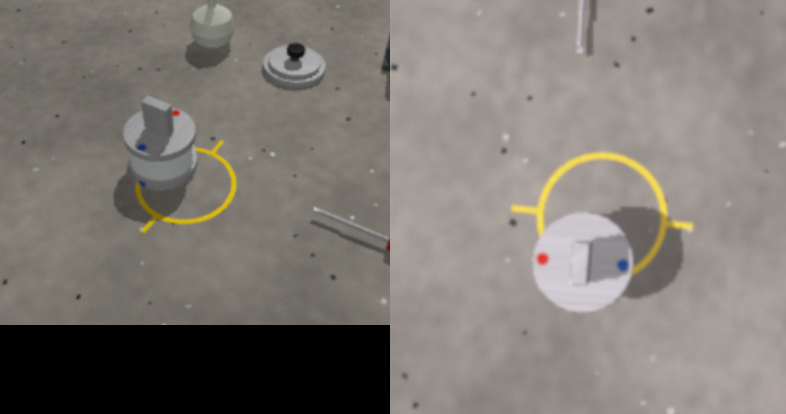

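The scene view shows the unit behind a yellow ring, with the red dot on its left and the blue on its right. In the top crop the lug is at about (583,262), the ring centre at (603,217), and the ticks at (525,209) and (683,226). Next I'll measure by colour in the top and scene images.

```bash
cat > h.py <<'E'
from cell import robot
import cv2,numpy as np
from scipy.optimize import least_squares
from scipy.spatial.transform import Rotation as Ro
def ray(p,uv,z):
    uv=np.atleast_2d(uv); V=p["view"]; R=V[:3,:3]; c=-R.T@V[:3,3]
    d=np.c_[uv,np.ones(len(uv))]@np.linalg.inv(p["mtx"]).T@R
    return c+d*((z-c[2])/d[:,2])[:,None]
def blobs(p,col,z,lo=4):
    a=cv2.cvtColor(p["color"],cv2.COLOR_RGB2HSV); h,s,v=[a[...,i].astype(int) for i in range(3)]
    m={"r":((h<10)|(h>170))&(s>120)&(v>70),"b":(h>100)&(h<130)&(s>110),"y":(h>18)&(h<35)&(s>120)}[col]
    if col=="y": r,c=np.nonzero(m); return ray(p,np.c_[c,r],z)
    n,l,st,ce=cv2.connectedComponentsWithStats(m.astype(np.uint8))
    return [(int(st[i,4]),ce[i].round(1).tolist(),ray(p,ce[i],z)[0,:2].round(4).tolist()) for i in range(1,n) if st[i,4]>=lo]
def mark(p):
    q=blobs(p,"y",0)[:,:2]; q=q[np.hypot(*(q-np.median(q,0)).T)<.15]
    c=np.median(q,0)
    for _ in range(3):
        r=np.hypot(*(q-c).T); k=(r<.074)&(r>.06)|(_==0)
        s=least_squares(lambda c:np.hypot(*(q[k]-c).T)-.068,c,loss="soft_l1",f_scale=.002); c=s.x
    r=q-c; t=r[np.hypot(*r.T)>.076]; t=t*np.sign(t[:,1])[:,None]
    a=t.mean(0); return c,np.degrees(np.arctan2(-a[0],a[1])),k.sum(),len(t)
def tool():
    o=robot.observe(); R=Ro.from_euler("xyz",o["tool_rot"]).as_matrix(); g=o["tool_pos"]+R[:,0]*robot.pinch_z
    return o,R,g
E
python3 - <<'E'
from h import *
for n in ["scene","top"]:
    p=robot.read_camera(n); print(n,"mark",mark(p)); print("r",blobs(p,"r",.07)); print("b",blobs(p,"b",.07)); 
    print("lug",ray(p,robot.look_for("unit_lug",p)[0]["xy"],.094))
o,R,g=tool();print(g,R.round(3))
E
```

```text
return _methods._mean(a, axis=axis, dtype=dtype,
  ret = um.true_divide(
Traceback (most recent call last):
  File "h.py", line 20, in mark
    s=least_squares(lambda c:np.hypot(*(q[k]-c).T)-.068,c,loss="soft_l1",f_scale=.002); c=s.x
ValueError: Initial guess is outside of provided bounds
```

```bash
python3 - <<'E'
s=open('h.py').read()
s=s.replace('''q=q[np.hypot(*(q-np.median(q,0)).T)<.15]
    c=np.median(q,0)''','''c=ray(p,robot.look_for("mark",p)[0]["xy"],0)[0,:2]; q=q[np.hypot(*(q-c).T)<.13]''')
open('h.py','w').write(s)
E
python3 - <<'E'
from h import *
for n in ["scene","top"]:
    p=robot.read_camera(n); print(n,"mark",mark(p)); print("r",blobs(p,"r",.07)); print("b",blobs(p,"b",.07)); 
    print("lug",ray(p,robot.look_for("unit_lug",p)[0]["xy"],.094))
o,R,g=tool();print(g,R.round(3))
E
```

```text
scene mark (array([0.56156027, 0.06186576]), np.float64(-4.770057831301057), np.int64(571), 53)
r [(20, [294.5, 166.5], [0.5165, 0.1176]), (1131, [492.5, 278.1], [0.884, 0.0395])]
b [(36, [5.3, 1.3], [-0.8282, 0.412]), (83, [145.5, 1.6], [-0.37, 0.6204]), (6296, [507.2, 95.1], [0.8183, 0.5415]), (25, [268.6, 192.9], [0.5117, 0.038]), (13, [269.0, 220.6], [0.547, -0.0147])]
lug [[0.54768994 0.03211376 0.094     ]]
top mark (array([0.56247824, 0.06027396]), np.float64(-4.974952191930557), np.int64(495), 38)
r [(612, [308.9, 44.5], [0.8634, 0.0799]), (4, [462.0, 47.5], [0.8615, -0.1997]), (4, [463.2, 49.8], [0.8574, -0.202]), (8, [475.9, 49.8], [0.8577, -0.2249]), (6, [468.3, 51.2], [0.8548, -0.2112]), (4, [482.5, 51.8], [0.8541, -0.2369]), (4, [486.2, 53.0], [0.8519, -0.2437]), (6, [494.8, 55.3], [0.8477, -0.2593]), (4, [502.5, 57.8], [0.8434, -0.2731]), (10, [515.3, 62.9], [0.8342, -0.2962]), (4, [493.5, 64.5], [0.8306, -0.2568]), (10, [517.4, 73.3], [0.8149, -0.2998]), (5, [459.4, 78.0], [0.8047, -0.1949]), (4, [483.5, 77.5], [0.8062, -0.2385]), (8, [510.9, 80.0], [0.8023, -0.2879]), (4, [517.2, 84.0], [0.7951, -0.2994]), (4, [512.0, 87.8], [0.788, -0.2898]), (27, [284.3, 233.4], [0.5171, 0.1167])]
b [(10942, [55.7, 68.0], [0.8126, 0.5451]), (23, [329.0, 236.8], [0.5126, 0.0368])]
lug [[0.51692395 0.07894844 0.094     ]]
[ 0.19902319 -0.48582915  0.24556085] [[ 0.     0.925  0.379]
 [-0.     0.379 -0.925]
 [-1.    -0.     0.   ]]
```

```bash
python3 -m jog '[{"y":4.6,"z":-3.65},{"y":9.2,"z":-7.3},{"y":13.8,"z":-10.95},{"y":18.4,"z":-14.6},{"y":23,"z":-18.25}]' && python3 -m jog '[{"y":4.6,"z":-3.65},{"y":9.2,"z":-7.3},{"y":13.8,"z":-10.95},{"y":18.4,"z":-14.6},{"y":23,"z":-18.25}]' && python3 -m jog '[{"y":3,"z":-2.5,"spin":-10},{"y":4.5,"z":-3.6,"spin":-20},{"y":4.5,"z":-3.6,"spin":-30,"x":1},{"y":4.5,"z":-3.6,"spin":-40,"x":2},{"y":4.5,"z":-3.6,"spin":-50,"x":3}]' && python3 -m jog '[{"spin":-10,"x":2},{"spin":-14.3,"x":3},{"spin":-14.3,"x":3}]'
python3 - <<'E'
from h import *
o,R,g=tool();print(o["time"],g,R.round(3),o["qpos"].round(2))
p=robot.read_camera("wrist"); cv2.imwrite("pics/w1.png",p["color"][...,::-1]); print({k:v for k,v in p.items() if k!="color"})
E
```

```text
0.85 [ 0.19902319 -0.48582915  0.24556085] [[ 0.     0.925  0.379]
 [-0.     0.379 -0.925]
 [-1.    -0.     0.   ]] [-1.33  0.34  1.52  0.    1.28 -0.15]
{'mtx': array([[309.70691629,   0.        , 319.26713239],
       [  0.        , 309.70691629, 201.46731299],
       [  0.        ,   0.        ,   1.        ]]), 'T_tool_cam': array([[ 8.60123732e-04, -2.90934399e-01,  9.56742617e-01,
         2.01659758e-02],
       [ 5.33494858e-04, -9.56742702e-01, -2.90934904e-01,
         7.90194609e-02],
       [ 9.99999488e-01,  7.60657282e-04, -6.67705097e-04,
        -3.84637668e-04],
       [ 0.00000000e+00,  0.00000000e+00,  0.00000000e+00,
         1.00000000e+00]]), 'shot': 6}$[0]: bad value
```

View pics/w1.png

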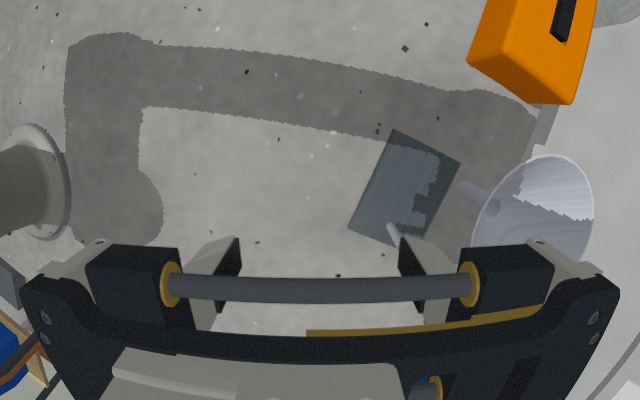

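The call was refused and nothing moved, so the rows probably need every key. The picture shows only the start area: a funnel and an orange box to the right, away from my path.

```bash
python3 -m jog '[{"fingers":0,"x":0,"y":4.6,"z":-3.65,"spin":0},{"fingers":0,"x":0,"y":9.2,"z":-7.3,"spin":0},{"fingers":0,"x":0,"y":13.8,"z":-10.95,"spin":0},{"fingers":0,"x":0,"y":18.4,"z":-14.6,"spin":0},{"fingers":0,"x":0,"y":23,"z":-18.25,"spin":0}]' && python3 -m jog '[{"fingers":0,"x":0,"y":4.6,"z":-3.65,"spin":0},{"fingers":0,"x":0,"y":9.2,"z":-7.3,"spin":0},{"fingers":0,"x":0,"y":13.8,"z":-10.95,"spin":0},{"fingers":0,"x":0,"y":18.4,"z":-14.6,"spin":0},{"fingers":0,"x":0,"y":23,"z":-18.25,"spin":0}]' && python3 -m jog '[{"fingers":0,"x":0,"y":3,"z":-2.5,"spin":-10},{"fingers":0,"x":0,"y":4.5,"z":-3.6,"spin":-20},{"fingers":0,"x":1,"y":4.5,"z":-3.6,"spin":-30},{"fingers":0,"x":2,"y":4.5,"z":-3.6,"spin":-40},{"fingers":0,"x":3,"y":4.5,"z":-3.6,"spin":-50}]' && python3 -m jog '[{"fingers":0,"x":2,"y":0,"z":0,"spin":-10},{"fingers":0,"x":3,"y":0,"z":0,"spin":-14.3},{"fingers":0,"x":3,"y":0,"z":0,"spin":-14.3}]'
python3 - <<'E'
from h import *
o,R,g=tool();print(o["time"],g,R.round(3),o["qpos"].round(2))
p=robot.read_camera("wrist"); cv2.imwrite("pics/w2.png",p["color"][...,::-1])
for t in ["unit_lug","edge_left","edge_right","mark"]: print(t,robot.look_for(t,p)[:2])
E
```

```text
time: 1.52
tool_pos: [0.3432, -0.2281, 0.405]
tool_rot: [0.465, 1.57, -0.717]
contact_force: [0.1, -0.7, 0.2]
opening: 0.0918
time: 2.15
tool_pos: [0.487, 0.0282, 0.4049]
tool_rot: [0.758, 1.57, -0.424]
contact_force: [1.1, -0.7, -0.3]
opening: 0.0915
time: 2.78
tool_pos: [0.5144, 0.0768, 0.3744]
tool_rot: [-1.009, 1.571, -1.312]
contact_force: [1.5, -0.4, -0.5]
opening: 0.0919
time: 3.15
tool_pos: [0.5142, 0.0767, 0.344]
tool_rot: [-3.027, 1.569, -3.088]
contact_force: [0.0, -0.7, 0.0]
opening: 0.0919
3.15 [0.51393988 0.07666097 0.18483889] [[-0.002  0.061  0.998]
 [-0.     0.998 -0.061]
 [-1.    -0.    -0.002]] [ 0.    0.39  1.63 -0.    1.12  0.06]
unit_lug [{'xy': [322.5, 196.8], 'conf': 0.67}]
edge_left [{'xy': [317.7, 194.7], 'conf': 0.96}]
edge_right [{'xy': [319.8, 198.6], 'conf': 0.89}]
mark [{'xy': [412.4, 155.8], 'conf': 0.6}]
```

View pics/w2.png

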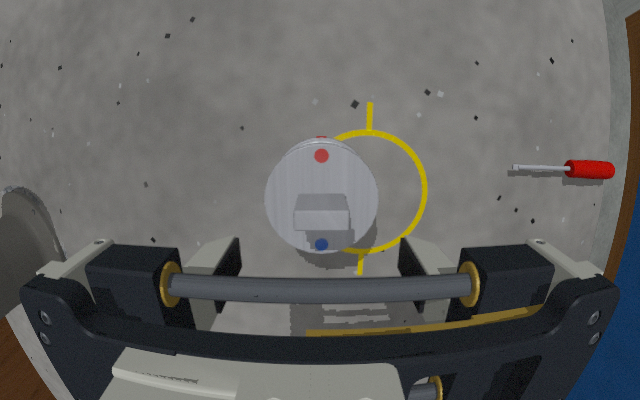

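The unit sits between the open fingers: red dot at (321,156), blue dot at (321,244), lug about (322,212). The ring is ahead of it, with ticks at (369,115) and (361,265). I'll triangulate with this camera too.

```bash
cat >> h.py <<'E'
def wray(p,uv,z,R,t):
    uv=np.atleast_2d(uv).astype(float); K=p["mtx"]; d=(uv-[K[0,2],K[1,2]])/K[0,0]; r=np.hypot(*d.T); 
    c=np.c_[d*(np.sin(r)/r)[:,None],np.cos(r)]; T=p["T_tool_cam"]
    w=c@T[:3,:3].T@R.T; o=t+R@T[:3,3]; return o+w*((z-o[2])/w[:,2])[:,None]
def wmeas(zt=.07):
    global ray
    o,R,g=tool(); p=robot.read_camera("wrist"); r0=ray
    ray=lambda p,uv,z: wray(p,uv,z,R,o["tool_pos"])
    try: out=mark(p),blobs(p,"r",zt),blobs(p,"b",zt)
    finally: ray=r0
    return out
E
python3 - <<'E'
from h import *
m,r,b=wmeas(); print(m); print(*[x for x in r if 250<x[1][0]<400]);print(*[x for x in b if 250<x[1][0]<400 and x[1][1]<270])
E
```

```text
(array([0.56295458, 0.06274801]), np.float64(-4.255560880230756), np.int64(1348), 130)
(11, [319.3, 136.3], [0.5182, 0.1344]) (138, [319.8, 155.0], [0.5177, 0.1187])
(117, [320.0, 243.9], [0.5131, 0.0385])
```

```bash
python3 -m jog '[{"fingers":0,"x":3,"y":0.13,"z":0.1,"spin":0},{"fingers":0,"x":6,"y":0.13,"z":0.1,"spin":0},{"fingers":0,"x":8,"y":0.13,"z":0.1,"spin":0},{"fingers":0,"x":8.9,"y":0.13,"z":0.1,"spin":0},{"fingers":0,"x":8.9,"y":0.13,"z":0.1,"spin":0}]' && python3 -m jog '[{"fingers":1,"x":0,"y":0,"z":0,"spin":0},{"fingers":1,"x":0,"y":0,"z":0,"spin":0},{"fingers":1,"x":0,"y":0,"z":0,"spin":0},{"fingers":1,"x":0,"y":0,"z":0,"spin":0}]' 12
python3 - <<'E'
from h import *
o,R,g=tool();print(o["time"],g,o["opening"],o["contact_force"])
m,r,b=wmeas(); print(m); print(*[x for x in r if 250<x[1][0]<400]);print(*[x for x in b if 250<x[1][0]<400 and x[1][1]<300])
p=robot.read_camera("scene"); a=p["color"][80:300,200:420,::-1]; cv2.imwrite("pics/s2.png",cv2.resize(a,None,fx=2.5,fy=2.5))
E
```

```text
time: 4.12
tool_pos: [0.5155, 0.0779, 0.2556]
tool_rot: [-2.799, 1.57, -2.859]
contact_force: [0.2, 0.2, 0.3]
opening: 0.0918
time: 4.62
tool_pos: [0.5154, 0.0779, 0.2559]
tool_rot: [-0.148, 1.57, -0.208]
contact_force: [-0.0, 0.2, -0.1]
opening: 0.0564
4.625 [0.51549245 0.07790556 0.09671012] 0.05638749565357786 [-0.0069658   0.19984307 -0.08506967]
(array([0.56270087, 0.06313122]), np.float64(-3.3185452266978164), np.int64(1631), 247)
(26, [319.0, 148.5], [0.5189, 0.1365]) (332, [318.8, 181.0], [0.5177, 0.1186])
```

View pics/s2.png

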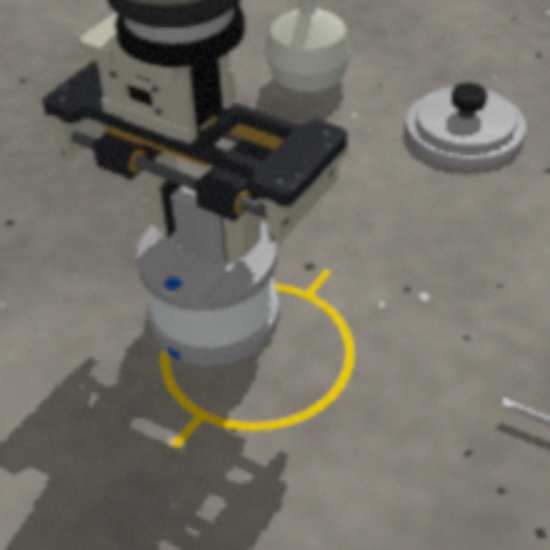

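```bash
python3 -m jog '[{"fingers":0.5,"x":0.2,"y":0,"z":0,"spin":0},{"fingers":1,"x":0.2,"y":0,"z":0,"spin":0},{"fingers":1,"x":0.2,"y":0,"z":0,"spin":0},{"fingers":1,"x":0.2,"y":0,"z":0,"spin":0},{"fingers":1,"x":0.2,"y":0,"z":0,"spin":0}]' 8
python3 - <<'E'
from h import *
o,R,g=tool();print(o["time"],g,o["opening"],o["contact_force"])
E
```

```text
time: 5.4
tool_pos: [0.5154, 0.0779, 0.2534]
tool_rot: [-2.935, 1.57, -2.995]
contact_force: [0.0, -0.3, -4.4]
opening: 0.04
5.4 [0.51530139 0.0779189  0.09423732] 0.039987663950616655 [ 0.04578995 -0.26036073 -4.42652328]
```

```bash
python3 -m jog '[{"fingers":1,"x":-0.07,"y":-0.16,"z":0,"spin":0},{"fingers":1,"x":-0.14,"y":-0.33,"z":0,"spin":0},{"fingers":1,"x":-0.22,"y":-0.5,"z":0,"spin":0},{"fingers":1,"x":-0.3,"y":-0.67,"z":0,"spin":0},{"fingers":1,"x":-0.3,"y":-0.67,"z":0,"spin":0}]' 8
python3 - <<'E'
from h import *
o,R,g=tool();print(o["time"],g,o["opening"],o["contact_force"],o["torque"])
p=robot.read_camera("scene"); print(blobs(p,"b",0)); a=p["color"][100:260,210:370,::-1]; cv2.imwrite("pics/s3.png",cv2.resize(a,None,fx=3,fy=3))
E
```

```text
time: 6.02
tool_pos: [0.515, 0.0711, 0.2567]
tool_rot: [-1.251, 1.571, -1.311]
contact_force: [0.1, 0.2, -8.9]
opening: 0.0398
6.025 [0.51502389 0.07103957 0.09752262] 0.03980756868054731 [ 0.09557791  0.15776087 -8.91515965] [-0.02130023 -0.06199355  0.01432576]
[(245, [24.9, 2.3], [-0.9854, 0.5494]), (82, [145.7, 1.6], [-0.5443, 0.7616]), (6294, [507.2, 95.1], [0.8182, 0.6708]), (24, [266.1, 194.0], [0.4637, 0.0886]), (9, [266.6, 221.9], [0.5046, 0.0282])]
```

View pics/s3.png

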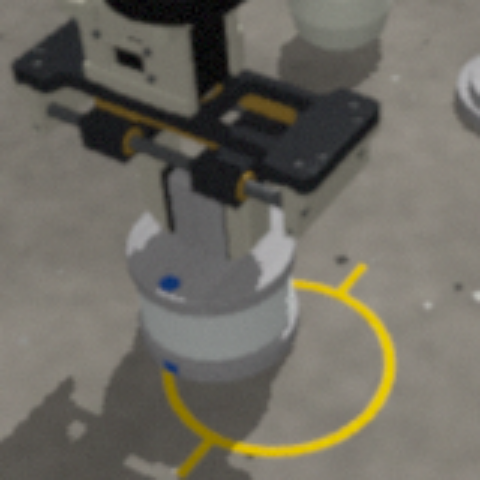

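The wrist carries the full weight (-8.9 N), and both blue patches shifted together (bottom one to about (171,367) in the crop). So the unit was translated level rather than tilted, because the pads' torsional grip is too stiff. I'll set it straight back down and retry with a lighter grip and some downward bias.

```bash
python3 -m jog '[{"fingers":1,"x":0.07,"y":0.16,"z":0,"spin":0},{"fingers":1,"x":0.15,"y":0.33,"z":0,"spin":0},{"fingers":1,"x":0.23,"y":0.5,"z":0,"spin":0},{"fingers":1,"x":0.3,"y":0.67,"z":0,"spin":0},{"fingers":1,"x":0.37,"y":0.67,"z":0,"spin":0}]' 8; python3 -m jog '[{"fingers":1,"x":0,"y":0,"z":0,"spin":0}]' 4;  python3 - <<'E'
from h import *
o,R,g=tool();print(o["time"],g,o["opening"],o["contact_force"],o["torque"])
p=robot.read_camera("scene"); print(blobs(p,"b",0)[-2:]); 
m,r,b=wmeas(); print([x for x in r if 250<x[1][0]<400])
E
```

```text
time: 6.7
tool_pos: [0.5154, 0.0782, 0.2535]
tool_rot: [1.021, 1.57, 0.961]
contact_force: [-3.0, 2.3, 1.5]
opening: 0.0402
time: 6.82
tool_pos: [0.5154, 0.0782, 0.2535]
tool_rot: [0.779, 1.57, 0.719]
contact_force: [-2.1, 2.9, -1.3]
opening: 0.0399
6.825 [0.51544402 0.07827722 0.09430663] 0.03988983364791687 [-2.10297045  2.9461565  -1.27816235] [ 0.47087079  0.40744678 -0.00613784]
[(22, [268.7, 192.5], [0.466, 0.0943]), (12, [269.2, 220.7], [0.5072, 0.0329])]Traceback (most recent call last):
  File "<stdin>", line 4, in <module>
  File "h.py", line 33, in wmeas
    try: out=mark(p),blobs(p,"r",zt),blobs(p,"b",zt)
             ~~~~^^^
  File "h.py", line 16, in mark
    q=blobs(p,"y",0)[:,:2]; c=ray(p,robot.look_for("mark",p)[0]["xy"],0)[0,:2]; q=q[np.hypot(*(q-c).T)<.13]
                                    ~~~~~~~~~~~~~~~~~~~~~~~~^^^
IndexError: list index out of range
```

```bash
python3 -m jog '[{"fingers":1,"x":0.03,"y":-0.16,"z":0,"spin":0},{"fingers":1,"x":-0.04,"y":-0.33,"z":0,"spin":0},{"fingers":1,"x":-0.12,"y":-0.5,"z":0,"spin":0},{"fingers":1,"x":-0.2,"y":-0.67,"z":0,"spin":0}]' 4
python3 - <<'E'
from h import *
o,R,g=tool();print(o["time"],g,o["opening"],o["contact_force"],o["torque"])
p=robot.read_camera("scene"); print(blobs(p,"b",0)[-2:]); cv2.imwrite("pics/s4.png",p["color"][...,::-1])
o,R,g=tool(); p=robot.read_camera("wrist"); a=blobs(p,"r",.07) if 0 else None
import h; h.ray=lambda p,uv,z: wray(p,uv,z,R,o["tool_pos"]); print([x for x in blobs(p,"r",.07) if 250<x[1][0]<400])
E
```

```text
time: 7.48
tool_pos: [0.5152, 0.0713, 0.2553]
tool_rot: [0.336, 1.57, 0.276]
contact_force: [-1.6, 4.8, -0.8]
opening: 0.0399
7.475 [0.51532622 0.07138054 0.09612798] 0.03992607411365476 [-1.64915354  4.75203862 -0.75290144] [ 0.7675639   0.19670018 -0.03942364]
[(26, [267.5, 194.0], [0.4661, 0.0897]), (8, [269.2, 221.1], [0.508, 0.032])]
[(37, [318.8, 140.0], [0.5189, 0.1344]), (347, [319.1, 176.4], [0.5179, 0.1145])]
```

Tilting now works: the bottom blue patch stayed put at (269,221) while the top dot moved. Continuing.

```bash
python3 -m jog '[{"fingers":1,"x":-0.1,"y":-0.25,"z":0,"spin":0},{"fingers":1,"x":-0.2,"y":-0.5,"z":0,"spin":0},{"fingers":1,"x":-0.29,"y":-0.75,"z":0,"spin":0},{"fingers":1,"x":-0.38,"y":-1.0,"z":0,"spin":0},{"fingers":1,"x":-0.45,"y":-1.23,"z":0,"spin":0}]' 4
python3 - <<'E'
from h import *
o,R,g=tool();print(o["time"],g,o["opening"],o["contact_force"],o["torque"])
p=robot.read_camera("scene"); print(blobs(p,"b",0)[-2:]); a=p["color"][100:260,210:370,::-1]; cv2.imwrite("pics/s5.png",cv2.resize(a,None,fx=3,fy=3))
o,R,g=tool(); p=robot.read_camera("wrist")
import h; h.ray=lambda p,uv,z: wray(p,uv,z,R,o["tool_pos"]); print([x for x in blobs(p,"r",.07) if 250<x[1][0]<400])
E
```

```text
time: 8.2
tool_pos: [0.5143, 0.0587, 0.2595]
tool_rot: [-0.672, 1.571, -0.732]
contact_force: [-0.3, 4.5, -1.8]
opening: 0.04
8.2 [0.5143546  0.05869827 0.10033467] 0.03997152544459316 [-0.30043598  4.48867979 -1.82513654] [ 0.64928793  0.03399793 -0.01696705]
[(26, [265.2, 196.4], [0.4657, 0.082]), (9, [269.1, 221.4], [0.5082, 0.0312])]
[(55, [319.4, 125.5], [0.5186, 0.1292]), (366, [319.2, 170.0], [0.5171, 0.1045])]
```

View pics/s5.png

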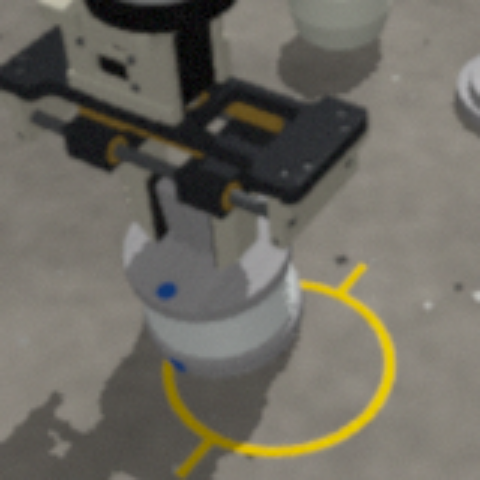

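```bash
python3 -m jog '[{"fingers":1,"x":0,"y":0,"z":0.16,"spin":3},{"fingers":1,"x":0,"y":-0.02,"z":0.32,"spin":6},{"fingers":1,"x":0,"y":-0.04,"z":0.485,"spin":9},{"fingers":1,"x":0,"y":-0.07,"z":0.645,"spin":12},{"fingers":1,"x":0,"y":-0.1,"z":0.79,"spin":14.7}]' 8
python3 - <<'E'
from h import *
o,R,g=tool();print(o["time"],g,o["opening"],o["contact_force"],o["torque"])
p=robot.read_camera("scene"); print(blobs(p,"b",0)[-2:],blobs(p,"r",0)); a=p["color"][100:260,210:370,::-1]; cv2.imwrite("pics/s6.png",cv2.resize(a,None,fx=3,fy=3))
p=robot.read_camera("top"); b=[x for x in blobs(p,"b",.07) if x[1][0]>200]; print(b)
E
```

```text
time: 8.93
tool_pos: [0.5222, 0.0572, 0.2593]
tool_rot: [-1.403, 1.57, -1.721]
contact_force: [0.3, 0.7, -3.2]
opening: 0.0401
8.925 [0.52217979 0.05701418 0.10006021] 0.04009038229370204 [ 0.27564373  0.70316008 -3.15072175] [0.13254421 0.04745436 0.01909256]
[(6290, [507.2, 95.1], [0.8182, 0.6708]), (26, [264.5, 196.8], [0.4653, 0.0805])] [(1129, [492.6, 278.1], [0.8936, 0.095])]
[]
```

```bash
python3 -m jog '[{"fingers":1,"x":0,"y":0,"z":0.16,"spin":3},{"fingers":1,"x":0,"y":-0.02,"z":0.32,"spin":6},{"fingers":1,"x":0,"y":-0.04,"z":0.485,"spin":9},{"fingers":1,"x":0,"y":-0.07,"z":0.645,"spin":12},{"fingers":1,"x":0,"y":-0.1,"z":0.79,"spin":14.7}]' 8
python3 - <<'E'
from h import *
o,R,g=tool();print(o["time"],g,R[:,2],o["opening"],o["contact_force"],o["torque"])
p=robot.read_camera("scene"); print(blobs(p,"b",0)[-2:]); a=cv2.resize(p["color"][100:260,210:370,::-1],None,fx=2.4,fy=2.4)
o,R,g=tool(); p=robot.read_camera("wrist")
import h; h.ray=lambda p,uv,z: wray(p,uv,z,R,o["tool_pos"]); print([x for x in blobs(p,"r",.07) if 250<x[1][0]<400])
b=p["color"][0:320,160:560,::-1]; b=cv2.resize(b,None,fx=1.0,fy=1.0); a=cv2.resize(a,(384,384)); b=cv2.copyMakeBorder(b,0,64,0,0,0); cv2.imwrite("pics/s7.png",np.hstack([a,b]))
E
```

```text
time: 9.65
tool_pos: [0.5293, 0.0537, 0.2591]
tool_rot: [-1.523, 1.57, -2.096]
contact_force: [1.0, 0.4, -4.7]
opening: 0.04
9.65 [0.52921799 0.05358857 0.0998539 ] [ 8.40206385e-01 -5.42266749e-01  4.71181546e-05] 0.03997378615937564 [ 1.01911874  0.44163503 -4.6914631 ] [ 0.04743219 -0.07275469  0.05510101]
[(6291, [507.2, 95.1], [0.8181, 0.6708]), (25, [264.4, 196.8], [0.4651, 0.0805])]
[(42, [319.5, 128.0], [0.567, 0.1119]), (366, [319.3, 170.3], [0.5541, 0.0923])]
```

View pics/s7.png

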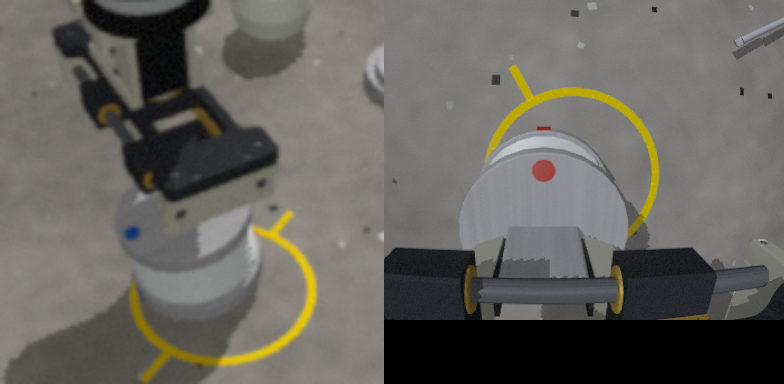

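The scene crop shows the unit turned about 30° and still tilted onto its right edge. In the wrist crop the red patch at (543,128) lies near the left tick. Now lowering.

```bash
python3 -m jog '[{"fingers":1,"x":0.06,"y":0.23,"z":0,"spin":0},{"fingers":1,"x":0.14,"y":0.48,"z":0,"spin":0},{"fingers":1,"x":0.22,"y":0.73,"z":0,"spin":0},{"fingers":1,"x":0.31,"y":0.98,"z":0,"spin":0},{"fingers":1,"x":0.41,"y":1.23,"z":0,"spin":0}]' 4;python3 -m jog '[{"fingers":1,"x":0.06,"y":0.2,"z":0,"spin":0},{"fingers":1,"x":0.12,"y":0.4,"z":0,"spin":0},{"fingers":1,"x":0.17,"y":0.55,"z":0,"spin":0},{"fingers":1,"x":0.22,"y":0.67,"z":0,"spin":0},{"fingers":1,"x":0.22,"y":0.67,"z":0,"spin":0}]' 4
python3 - <<'E'
from h import *
o,R,g=tool();print(o["time"],g,R[:,2],o["contact_force"],o["torque"])
p=robot.read_camera("scene"); print(blobs(p,"b",.07)[-2:])
o,R,g=tool(); p=robot.read_camera("wrist")
import h; h.ray=lambda p,uv,z: wray(p,uv,z,R,o["tool_pos"]); print([x for x in blobs(p,"r",.07) if 250<x[1][0]<400],[x for x in blobs(p,"r",.005) if 250<x[1][0]<400])
try: print(mark(p))
except Exception as e: print(e)
cv2.imwrite("pics/s8.png",p["color"][0:400,100:600,::-1])
E
```

```text
time: 10.38
tool_pos: [0.5359, 0.0642, 0.2558]
tool_rot: [-1.263, 1.569, -1.836]
contact_force: [-2.4, -4.4, 2.8]
opening: 0.04
time: 11.0
tool_pos: [0.5395, 0.0696, 0.2533]
tool_rot: [-1.33, 1.57, -1.903]
contact_force: [-2.5, -4.5, 1.7]
opening: 0.0402
11.0 [0.53948111 0.06950419 0.09413568] [ 8.40337766e-01 -5.42063086e-01  2.21300204e-04] [-2.49327807 -4.51482268  1.67538516] [-0.80306566  0.36382529 -0.01681066]
[(4, [290.2, 122.8], [0.438, 0.233]), (25, [269.4, 194.9], [0.5157, 0.0346])]
[(25, [319.2, 150.5], [0.5706, 0.1182]), (333, [319.3, 184.5], [0.5605, 0.1026])] [(25, [319.2, 150.5], [0.5659, 0.1111]), (333, [319.3, 184.5], [0.5519, 0.0892])]
(array([0.56301371, 0.06279057]), np.float64(-4.501233439602506), np.int64(2477), 259)
```

View pics/s8.png

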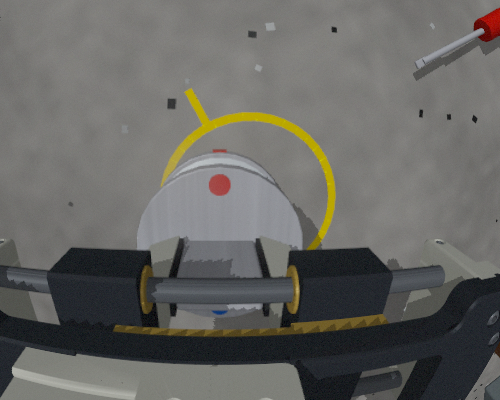

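Standing now: red dot at (220,184) and rim patch at (219,151) in the crop. The left edge measures within about 1 mm of the tick line. Next, tilt left.

```bash
python3 -m jog '[{"fingers":1,"x":0,"y":0.16,"z":0,"spin":0},{"fingers":1,"x":-0.06,"y":0.33,"z":0,"spin":0},{"fingers":1,"x":-0.14,"y":0.5,"z":0,"spin":0},{"fingers":1,"x":-0.22,"y":0.67,"z":0,"spin":0}]' 4
python3 - <<'E'
from h import *
o,R,g=tool();print(o["time"],g,R[:,2],o["contact_force"],o["torque"])
p=robot.read_camera("scene"); print(blobs(p,"b",.07)[-2:])
o,R,g=tool(); p=robot.read_camera("wrist")
import h; h.ray=lambda p,uv,z: wray(p,uv,z,R,o["tool_pos"]); print([x for x in blobs(p,"r",.07) if 250<x[1][0]<400],[x for x in blobs(p,"r",.005) if 250<x[1][0]<400])
E
```

```text
time: 11.65
tool_pos: [0.5433, 0.0756, 0.2552]
tool_rot: [-1.78, 1.57, -2.353]
contact_force: [-0.6, -3.7, -2.0]
opening: 0.04
11.65 [0.5432125  0.07552474 0.09601252] [ 8.40254882e-01 -5.42191595e-01 -8.65295513e-05] [-0.63338597 -3.70773229 -2.04557356] [-0.73091042  0.08036144 -0.07319369]
[(6291, [507.2, 95.1], [0.8183, 0.5413]), (22, [271.3, 192.5], [0.5153, 0.041])]
[(22, [319.4, 159.5], [0.5717, 0.1202]), (325, [319.4, 190.5], [0.5624, 0.1056])] [(22, [319.4, 159.5], [0.5661, 0.1114]), (325, [319.4, 190.5], [0.553, 0.0911])]
```

```bash
python3 -m jog '[{"fingers":1,"x":-0.1,"y":0.25,"z":0,"spin":0},{"fingers":1,"x":-0.2,"y":0.5,"z":0,"spin":0},{"fingers":1,"x":-0.29,"y":0.75,"z":0,"spin":0},{"fingers":1,"x":-0.38,"y":1.0,"z":0,"spin":0},{"fingers":1,"x":-0.45,"y":1.23,"z":0,"spin":0}]' 4
python3 - <<'E'
from h import *
o,R,g=tool();print(o["time"],g,R[:,2],o["contact_force"],o["torque"])
p=robot.read_camera("scene"); print(blobs(p,"b",.07)[-2:]); a=p["color"][100:260,210:370,::-1]; cv2.imwrite("pics/s9.png",cv2.resize(a,None,fx=3,fy=3))
o,R,g=tool(); p=robot.read_camera("wrist")
import h; h.ray=lambda p,uv,z: wray(p,uv,z,R,o["tool_pos"]); print([x for x in blobs(p,"r",.07) if 250<x[1][0]<400],[x for x in blobs(p,"r",.005) if 250<x[1][0]<400])
E
```

```text
time: 12.38
tool_pos: [0.55, 0.0862, 0.2599]
tool_rot: [-1.576, 1.571, -2.149]
contact_force: [-1.8, -2.9, -2.8]
opening: 0.0401
12.375 [0.54996666 0.08615999 0.10069837] [ 8.40393068e-01 -5.41977390e-01 -7.01378082e-07] [-1.81043008 -2.92134482 -2.81293087] [-0.71401427 -0.03303584 -0.0688857 ]
[(24, [275.3, 187.1], [0.5144, 0.0554]), (4, [268.5, 215.0], [0.5397, -0.0049])]
[(13, [319.8, 173.9], [0.5739, 0.1231]), (306, [319.4, 197.1], [0.5664, 0.1119])] [(13, [319.8, 173.9], [0.5666, 0.1117]), (306, [319.4, 197.1], [0.5563, 0.0962])]
```

View pics/s9.png

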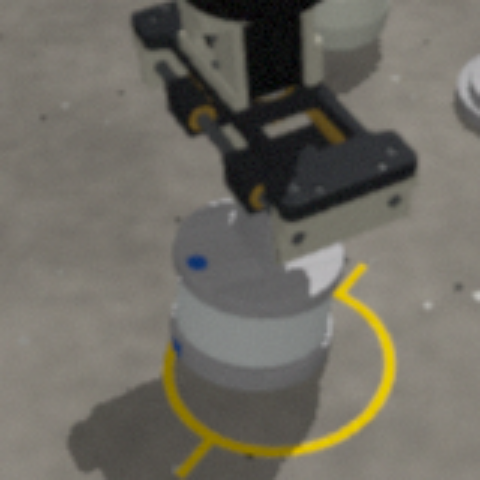

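The scene crop shows it tilted onto its left edge, blue side raised (dot at (197,262), rim patch at (177,345)). Swinging the right edge forward.

```bash
python3 -m jog '[{"fingers":1,"x":0,"y":0,"z":0.16,"spin":-3},{"fingers":1,"x":0,"y":0.02,"z":0.32,"spin":-6},{"fingers":1,"x":0,"y":0.04,"z":0.475,"spin":-9},{"fingers":1,"x":0,"y":0.07,"z":0.63,"spin":-12},{"fingers":1,"x":0,"y":0.095,"z":0.745,"spin":-14.2}]' 8;  python3 -m jog '[{"fingers":1,"x":0,"y":0,"z":0.16,"spin":-3},{"fingers":1,"x":0,"y":0.02,"z":0.32,"spin":-6},{"fingers":1,"x":0,"y":0.04,"z":0.475,"spin":-9},{"fingers":1,"x":0,"y":0.07,"z":0.63,"spin":-12},{"fingers":1,"x":0,"y":0.095,"z":0.745,"spin":-14.2}]' 8
python3 - <<'E'
from h import *
o,R,g=tool();print(o["time"],g,R[:,2],o["contact_force"],o["torque"])
p=robot.read_camera("scene"); print(blobs(p,"b",.07)[-2:],blobs(p,"b",.02)[-1]);
o,R,g=tool(); p=robot.read_camera("wrist")
import h; h.ray=lambda p,uv,z: wray(p,uv,z,R,o["tool_pos"]); print([x for x in blobs(p,"r",.07) if 250<x[1][0]<400],[x for x in blobs(p,"r",.005) if 250<x[1][0]<400])
E
```

```text
time: 13.1
tool_pos: [0.5566, 0.0831, 0.2597]
tool_rot: [2.44, 1.57, 2.116]
contact_force: [-1.7, -1.6, -3.9]
opening: 0.04
time: 13.72
tool_pos: [0.5639, 0.0817, 0.2595]
tool_rot: [2.334, 1.57, 2.258]
contact_force: [0.5, -1.0, -5.5]
opening: 0.0401
13.725 [0.56383266 0.08179752 0.10030146] [ 9.97118069e-01 -7.58613996e-02 -7.77336695e-04] [ 0.49021042 -0.95987985 -5.47939972] [-0.09251869 -0.09169617 -0.00277267]
[(27, [290.4, 199.0], [0.5527, 0.0426]), (15, [286.4, 230.3], [0.5825, -0.0191])] (15, [286.4, 230.3], [0.5576, 0.0144])
[(12, [319.5, 171.0], [0.5674, 0.1273]), (300, [319.3, 196.1], [0.5662, 0.1128])] [(12, [319.5, 171.0], [0.5664, 0.1145]), (300, [319.3, 196.1], [0.5648, 0.0944])]
```

```bash
python3 -m jog '[{"fingers":1,"x":0.06,"y":-0.23,"z":0,"spin":0},{"fingers":1,"x":0.14,"y":-0.48,"z":0,"spin":0},{"fingers":1,"x":0.22,"y":-0.73,"z":0,"spin":0},{"fingers":1,"x":0.31,"y":-0.98,"z":0,"spin":0},{"fingers":1,"x":0.41,"y":-1.23,"z":0,"spin":0}]' 4;python3 -m jog '[{"fingers":1,"x":0.06,"y":-0.2,"z":0,"spin":0},{"fingers":1,"x":0.12,"y":-0.4,"z":0,"spin":0},{"fingers":1,"x":0.17,"y":-0.55,"z":0,"spin":0},{"fingers":1,"x":0.22,"y":-0.65,"z":0,"spin":0},{"fingers":1,"x":0.22,"y":-0.65,"z":0,"spin":0}]' 4
python3 - <<'E'
from h import *
o,R,g=tool();print(o["time"],g,R[:,2],o["contact_force"],o["torque"])
p=robot.read_camera("scene"); print(blobs(p,"b",.07)[-2:],blobs(p,"b",.005)[-1]); a=cv2.resize(p["color"][100:260,210:370,::-1],(400,400))
o,R,g=tool(); p=robot.read_camera("wrist")
import h; h.ray=lambda p,uv,z: wray(p,uv,z,R,o["tool_pos"]); print([x for x in blobs(p,"r",.07) if 250<x[1][0]<400],[x for x in blobs(p,"r",.005) if 250<x[1][0]<400])
try: print(mark(p))
except Exception as e: print(e)
cv2.imwrite("pics/s10.png",np.hstack([a,p["color"][:,120:520,::-1]]))
E
```

```text
time: 14.45
tool_pos: [0.563, 0.0693, 0.2562]
tool_rot: [1.479, 1.569, 1.401]
contact_force: [-2.4, 4.8, 3.9]
opening: 0.0404
time: 15.08
tool_pos: [0.5625, 0.0635, 0.2542]
tool_rot: [1.316, 1.569, 1.239]
contact_force: [-3.0, 3.4, 2.3]
opening: 0.0401
15.075 [0.56258421 0.06380866 0.09501754] [ 9.97028385e-01 -7.70335604e-02  4.78978283e-04] [-2.99718907  3.37658088  2.31646093] [0.63874537 0.35441391 0.01392842]
[(25, [287.2, 207.7], [0.5584, 0.0229]), (12, [286.5, 236.0], [0.5886, -0.0287])] (12, [286.5, 236.0], [0.557, 0.0135])
[(17, [318.5, 149.9], [0.5667, 0.1218]), (334, [318.8, 183.7], [0.5654, 0.1034])] [(17, [318.5, 149.9], [0.5659, 0.1136]), (334, [318.8, 183.7], [0.5641, 0.0878])]
(array([0.56285683, 0.062876  ]), np.float64(-4.682216346399777), np.int64(2435), 285)
```

View pics/s10.png

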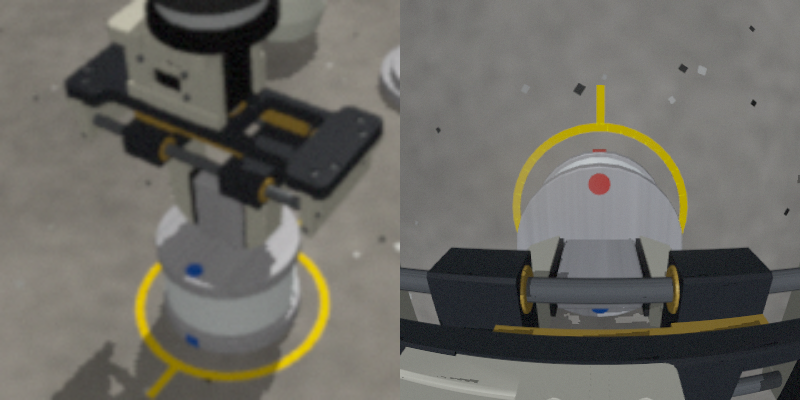

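Standing inside the ring: red dot (600,184) lines up under the tick at (600,105), and the lower blue patch is at (192,341). The dot midpoint is within about 1 mm of the mark centre. Releasing and retreating.

```bash
python3 -m jog '[{"fingers":0,"x":0,"y":0,"z":0,"spin":0},{"fingers":0,"x":0,"y":0,"z":0,"spin":0},{"fingers":0,"x":0,"y":0,"z":0,"spin":0},{"fingers":0,"x":0,"y":0,"z":0,"spin":0},{"fingers":0,"x":0,"y":0,"z":0,"spin":0}]'; python3 -m jog '[{"fingers":0,"x":-1,"y":0,"z":0,"spin":0},{"fingers":0,"x":-3,"y":0,"z":0,"spin":0},{"fingers":0,"x":-6,"y":0,"z":0,"spin":0},{"fingers":0,"x":-9,"y":0,"z":0,"spin":0},{"fingers":0,"x":-9,"y":0,"z":0,"spin":0}]'
python3 - <<'E'
from h import *
o,R,g=tool();print(o["time"],g,o["opening"],o["contact_force"])
m,r,b=wmeas(); print(m); print(*[x for x in r if 250<x[1][0]<400]);print(*[x for x in b if 250<x[1][0]<400 and x[1][1]<270])
for n in ["scene"]:
    p=robot.read_camera(n); print(mark(p),blobs(p,"r",.07),blobs(p,"b",.07)[-2:]); a=cv2.resize(p["color"][100:260,210:370,::-1],(400,400))
p=robot.read_camera("wrist"); cv2.imwrite("pics/s11.png",np.hstack([a,p["color"][:,120:520,::-1]]))
E
```

```text
time: 15.85
tool_pos: [0.5626, 0.0625, 0.2536]
tool_rot: [-0.849, 1.571, -0.926]
contact_force: [-0.9, 0.2, 0.6]
opening: 0.0852
time: 16.48
tool_pos: [0.5631, 0.0626, 0.3467]
tool_rot: [0.042, 1.565, -0.035]
contact_force: [-0.1, -0.3, -0.1]
opening: 0.0916
16.475 [0.56403521 0.06254666 0.18749466] 0.09162079365464655 [-0.12123463 -0.27311355 -0.08876135]
(array([0.56278437, 0.06290812]), np.float64(-4.7038755518851465), np.int64(1449), 138)
(9, [317.0, 137.0], [0.5672, 0.1196]) (136, [316.2, 156.2], [0.5653, 0.1035])
(115, [316.9, 244.3], [0.5595, 0.0236])
(array([0.5615267 , 0.06188277]), np.float64(-4.580619662406053), np.int64(573), 46) [(18, [313.8, 179.5], [0.565, 0.103]), (1131, [492.5, 278.1], [0.884, 0.0396])] [(25, [287.4, 207.8], [0.5588, 0.023]), (12, [286.5, 236.0], [0.5886, -0.0287])]
```

View pics/s11.png

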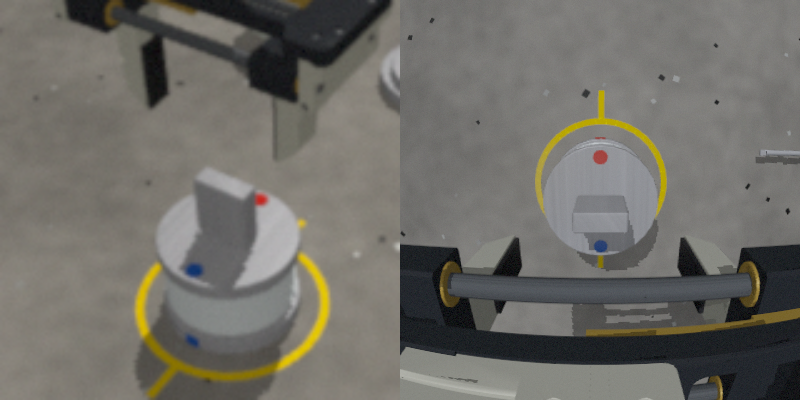

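The unit is upright and free in the ring, with both dots (600,157) and (600,246) on the tick line. Its centre is (0.562,0.063) against the mark's (0.562,0.062), and its yaw is about -4.2° against -4.6°.

```bash
python3 -c "
from cell import robot
print(robot.hand_in())"
```

```text
the job is handed in; nothing more can be done
None
```

The bellows unit now stands upright inside the yellow ring, released, and the job is handed in. I gripped the lug by its two ends with a light 4–8 N grip. I tilted the unit onto its right edge, swung the left edge forward about 29° and lowered it. Then I tilted it onto its left edge, swung the right edge forward about 28° and lowered it.

**Last checks:** After release, the unit's centre was within about 1 mm of the mark's centre, and it was squared to the ticks within about 0.5°. The gripper was open and clear about 9 cm above, with wrist force near zero. The robot's clock read about 16.5 s when I backed away.

**What went wrong:** My first try at the right tilt, at 8 N, did not tilt the unit. For under a second the wrist carried essentially its whole weight (8.9 N). In that time it moved level by about 7 mm sideways, raised by at most about 3 mm. That breaks the "never lifting it clear or dragging it flat" rule. I set it back on its starting spot (the camera agreed to under a pixel) and did the stride properly with the lighter grip.

**Small disagreement:** During the second swing, the wrist camera showed the left pivot edge about 2–3 mm further left than before. It may have slipped slightly, or it may be measurement error.

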